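# Hold a scrap bin's sprung lid just below its balance point

### The job

The lid spring of the scrap bin is to be adjusted. First clear the lid: take the key gauge plate off it and stand it on one short end on the wooden rest, leaning back against the rest's bar with its marked face up, and let go of it. Then take the lid by its bar, raise it a little past its balance point (52 degrees open) without letting it spring fully open, bring it back to about 8 degrees below that point and finish there, still gripping the bar and holding the lid still; leave the lock cylinder, the padlock and the blue tub where they are.

Things in the scene. Friction and masses are not known exactly. Their poses are not given: they have to be found in the camera images.
- gauge_plate: Loose aluminium key gauge plate, 110 x 50 x 10 mm (x, y, z), 0.1 to 0.21 kg, dark and red marks on its upper face; lies flat on the bin's lid at the start, its long side pointing away from the robot, turned up to 50 degrees. Origin at the centre of its underside, x along its length, z out of the marked face.
- plate_rest: Wooden rest fixed to the bench, base 120 x 80 x 6 mm; origin under its centre, +x to its back (away from the robot and to its left), z up. Front lip over its whole width, 18 mm high, inner face at x = -50 mm. A central post 22 mm wide carries a rubber bar along y, 12 mm thick, 34 mm long, axis at x = 20, z = 57.5 mm. A plate standing on the base just behind the lip leans on the bar at about 45 degrees.
- scrap_bin: Grey steel scrap bin screwed to the bench, 130 x 180 x 108 mm (x, y, z), with a hinged blue lid on top. Origin at the centre of its underside, on the bench; +x to its back, where the hinge is (roughly away from the robot), z up. The upper face of the closed lid is 113 mm above the bench.
- lid (a joint): Lid angle, rad: 0 shut (level), grows as the front goes up and back, stop at 1.5. The lid weighs 0.9 kg; a torsion spring helps it, so that it balances at 0.90 rad (52 degrees). Below that it falls shut (1.4 N at the bar when shut, 0.5 N at 0.75 rad), above it the spring throws it open. Hardly any hinge friction.
- lid_hinge (a point): Point on the hinge axis of the lid, at the middle of its width: 71 mm behind the bin's origin (+x of the bin) and 111 mm above the bench. The axis is the bin's y axis.
- lid_bar (a point): Middle of the lid's black grip bar: round, 12 mm thick, parallel to the hinge, 100 mm free between two thin arms. Moves with the lid: 172 mm from the hinge axis along the lid (to the bin's -x when shut) and 32 mm off it square to the lid (up when shut), so 30 mm above the lid's face, 33 mm ahead of its edge. Pinch it from above, fingers before and behind; it turns between them as the lid swings.
- lock_cylinder: Bystander: brass lock cylinder, 35 x 35 x 30 mm, upright on the bench to the left of the bin; origin at the centre of its underside.
- padlock: Bystander: brass padlock lying flat, 68 x 42 x 17 mm, on the bench in front of the bin; origin at the centre of its underside.
- blue_tub: Bystander: blue tub, 35 x 35 x 55 mm, upright to the right in front of the bin; origin at the centre of its underside.

How it is judged:
By the outcome, as a careful person would: the job done as asked, in the order asked, and still so for the second after the job is handed in, while the arm keeps its last pose, push and grip.
It also fails if it takes over 62 s, if anything falls off the work surface, if the arm or the gripper's body presses on something with over 40 N, if the wrist force passes 120 N, or if a joint passes its speed limit or range.

### The arm

A 7-joint arm with a two-finger parallel gripper is mounted at the origin on a cart in front of the work surface, level with it; the furniture and walls round the work are solid. World frame = base frame: x ahead of the robot, y to its left, z up, the work surface at z = 0. Lengths are in m, angles in rad, forces in N, time in s.
With the tool pointing down it reaches from about 0.425 to 0.925 m from the base axis. Payload 6.8 kg.
Tool frame: the origin (TCP) lies on the centre line of the jaws, within the pads' length; the fingertips stand bot.finger_overhang ahead of it and the grasp point (between the pads) lies 3 mm ahead of it (bot.finger_overhang is the distance from the TCP to the fingertips, in m); z points along the fingers, y is the direction in which the jaws open and shut (so a half turn about z gives the same grasp; the last joint's range is limited). The gripper opens to 85 mm and grips with 20 to 120 N. Pads are 22 mm wide; open, the fingers measure 114 mm over their backs; the gripper's body (76 mm by 85 mm) begins 54 mm behind the grasp point. The pads swing forward as they close: fully open they stand 13 mm farther back than shut.
Start: joints at [1.014, 0.477, 0.022, 1.555, -0.011, 1.109, -0.083], TCP at [0.293, -0.608, 0.253] pointing down, gripper open.
Joint ranges: [-2.96, 2.96], [-0.34, 2.1], [-1.41, 1.46], [0.24, 2.44], [-1.37, 4.51], [0.17, 1.92], [-2.96, 2.96]. Speed limits (rad/s): [2.39, 2.39, 3.14, 3.14, 3.14, 3.14, 3.14].

### API

Orientations are given as a unit quaternion [w, x, y, z].
In Python, from station import bot gives the robot as it stands.
- The arm moves only by the tool drive_tool, never from a script. Its argument "increments" is text: rows parted by semicolons, each of 4 numbers parted by spaces: the shift along the world's x, y, z in m, then the turn about the world's z in rad. In form: tx ty tz spin; .... A call has 1 to 12 rows; each row shifts and turns the commanded pose from where the row before left it; what a row does not reach is not made up. A row lasts 1/12 s, in which the tool goes at most 41.7 mm and 7.16 degrees, less where a joint would pass 70% of its speed; a pose out of reach is approached as far as the arm can. A call is refused whole if a number of a shift passes 0.0417 or a number of a turn 0.125, either way. A call with a gripper value outside its range is refused whole. "grip" is the opening, from 0 (shut) to 1 (fully open), set as the call begins (left out, the last holds). The fingers move at their own pace and stop on an object; "squeeze" is the grip in N (left out, the last holds). Time passes only in rows, so rows that do not move let the fingers close. It gives the time, the measured TCP pose, the force and the opening at its end, in the units of the state.
- bot.get_obs(): the state, without advancing time (a new reading comes with each control period).
- bot.read_camera(name): name is "scene" or "top"; returns the picture (420x560x3 uint8, red, green, blue); there is no depth.
- bot.calibration(name): a dict with "fx", "fy", "cx", "cy" (pixels), "distortion" ([k1, k2, p1, p2, k3] as OpenCV has them; the pictures are not rectified), "camera_from_world" (4x4, takes a point from world to camera coordinates). Camera axes: x right, y down, z forward; pixel columns grow to the right and rows downward; lengths in m; the calibration is good to about 2 mm. A picture is of the moment at which its call begins. calibration takes no time and is no camera call.
- bot.hand_in(): hands the job in, once; it reports no verdict.
The state is a dict: "t": time; "q": joint angles; "joint_vel": joint speeds; "joint_torque": joint torques, N m; "eef_pos": TCP position; "tool_rot": TCP orientation; "contact_force": force on the tool from outside, world axes, zero at the start; "torque": the same for the moment, N m; "gripper_width": opening from 0.0 (shut) to 1.0 (fully open).
Only numpy, scipy, OpenCV 4.12 (cv2) and the standard library are available. Lean on these libraries where they do the work, as an engineer would, in place of code of your own. Each camera call takes 0.05 s, during which the arm holds its last target.

## Working session

There is one attempt and no reset: what is moved stays moved. The work goes in short steps, Python scripts to look and compute and a tool call to move; the robot and the scene stay as the last step left them, time stands still between calls to the robot, and variables do not carry over. Pictures are saved under pics/ and viewed, and the job is handed in when it is done.

Besides the shell and the picture viewer there is one more tool, called in YAML: its name, and indented under it one key for each argument. drive_tool: Moves the arm, as the interface text tells. Its arguments: {"type":"object","properties":{"increments":{"type":"string"},"grip":{"type":"number"},"squeeze":{"type":"number"}},"required":["increments"]}

```bash
ls; mkdir -p pics
python3 - <<'E'
from station import bot
import cv2
for n in ("scene","top"):
    im=bot.read_camera(n); cv2.imwrite(f"pics/{n}0.png",im[:,:,::-1])
    c=bot.calibration(n); print(n,c)
print(bot.get_obs(),bot.finger_overhang)
E
```

```text
pics
scene {'fx': 535.1040111318531, 'fy': 535.1040111318531, 'cx': 282.53702124160253, 'cy': 212.07892244259398, 'distortion': array([-0.06613671,  0.        ,  0.        ,  0.        ,  0.        ]), 'camera_from_world': array([[ 0.52514683, -0.85099996, -0.00445822, -0.39759742],
       [-0.43496496, -0.26390408, -0.86090657,  0.25973377],
       [ 0.73145491,  0.45404152, -0.50874356,  0.7757194 ],
       [ 0.        ,  0.        ,  0.        ,  1.        ]])}
top {'fx': 434.200381493277, 'fy': 434.200381493277, 'cx': 284.1828365395711, 'cy': 206.0639180007617, 'distortion': array([-0.11262205,  0.        ,  0.        ,  0.        ,  0.        ]), 'camera_from_world': array([[-0.00683264, -0.99986256,  0.0151052 , -0.18293604],
       [-0.99164436,  0.00482898, -0.12891138,  0.48134918],
       [ 0.12882072, -0.01585979, -0.99154107,  1.04138896],
       [ 0.        ,  0.        ,  0.        ,  1.        ]])}
{'t': 0.1, 'q': array([ 1.01391529,  0.47772642,  0.02230801,  1.5563446 , -0.01151811,
        1.10926969, -0.08306179]), 'joint_vel': array([ 0.00202867, -0.00140338, -0.00030678, -0.00051807, -0.00021899,
        0.00189393,  0.00196415]), 'joint_torque': array([ 4.81521172e-03, -5.97752774e+01,  1.61371708e+00, -2.81950629e+01,
        1.27214834e-02,  5.08261626e-03, -1.60091247e-05]), 'eef_pos': array([ 0.29266597, -0.60771194,  0.25241956]), 'tool_rot': array([-7.79513695e-04,  9.74920570e-01,  2.22551622e-01, -2.21865881e-04]), 'contact_force': array([-0.32527211,  0.16128693, -0.34546893]), 'torque': array([-0.02023467,  0.03077562,  0.01896882]), 'gripper_width': 1.0002835816936066} 0.022
```

View pics/scene0.png

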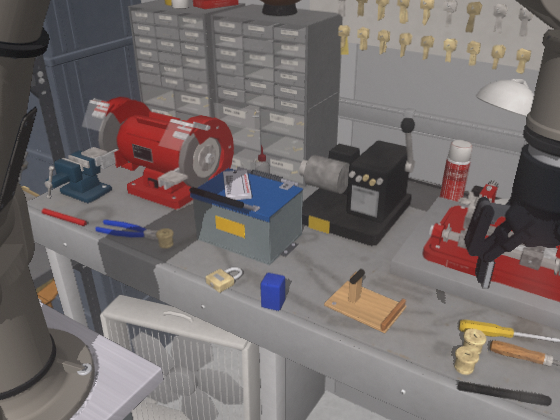

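View pics/top0.png

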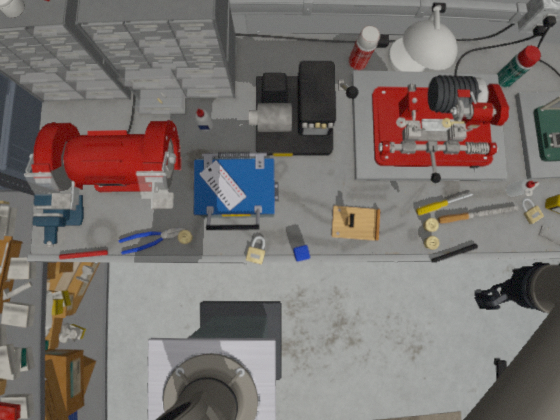

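Run:
```python
import cv2
a=cv2.imread("pics/top0.png")
cv2.imwrite("pics/t_bin.png",cv2.resize(a[140:270,180:310],None,fx=6,fy=4.6*6/4.6,interpolation=cv2.INTER_CUBIC)[:600*2][:780])
b=a[140:240,180:290]; cv2.imwrite("pics/t_bin.png",cv2.resize(b,None,fx=6,fy=6,interpolation=cv2.INTER_CUBIC))
b=a[190:260,310:400]; cv2.imwrite("pics/t_rest.png",cv2.resize(b,None,fx=8,fy=8,interpolation=cv2.INTER_CUBIC))
s=cv2.imread("pics/scene0.png")
b=s[150:270,180:320]; cv2.imwrite("pics/s_bin.png",cv2.resize(b,None,fx=5,fy=5,interpolation=cv2.INTER_CUBIC))
b=s[255:340,310:420]; cv2.imwrite("pics/s_rest.png",cv2.resize(b,None,fx=7,fy=7,interpolation=cv2.INTER_CUBIC))
```

```text
(no output)
```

View pics/t_bin.png

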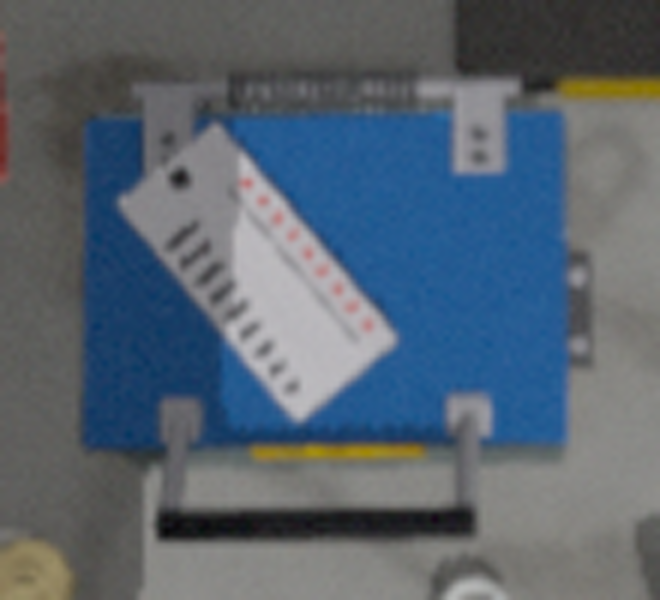

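View pics/t_rest.png

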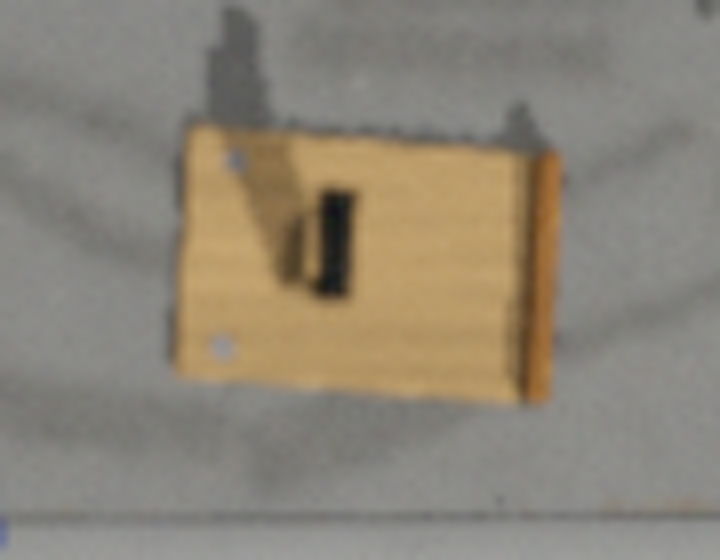

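View pics/s_bin.png

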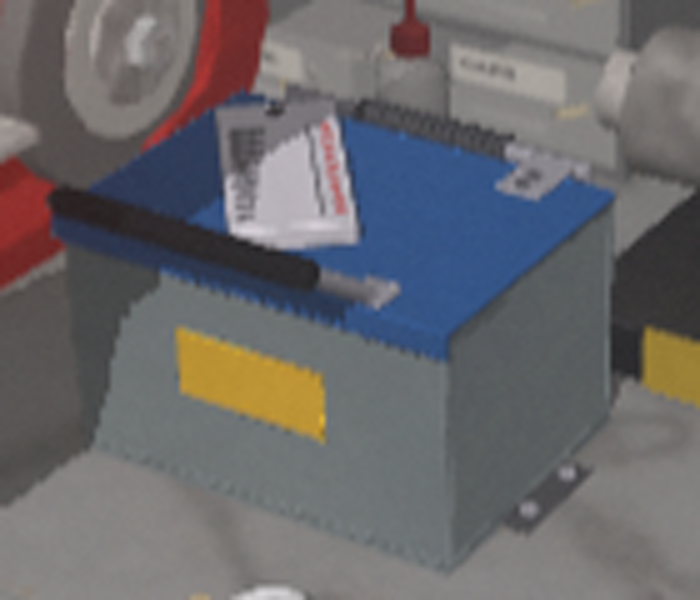

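View pics/s_rest.png

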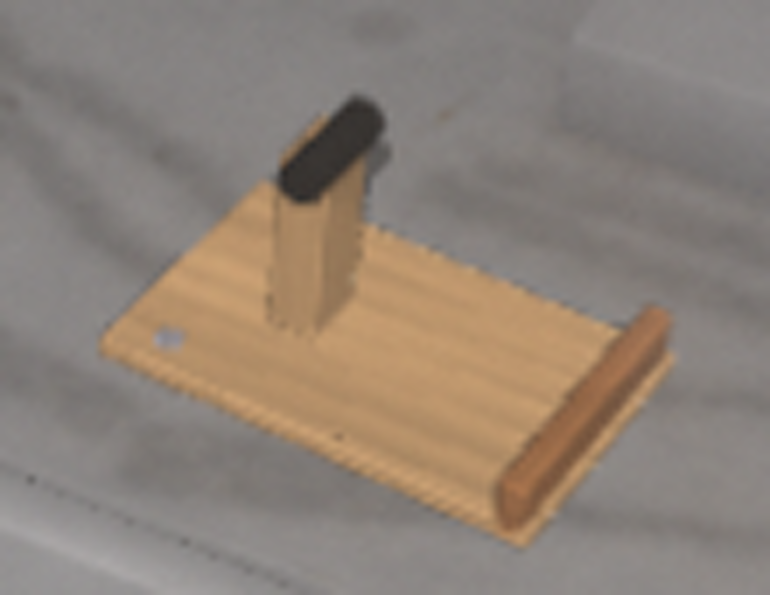

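```bash
cat > h.py <<'E'
from station import bot
import cv2, numpy as np
from scipy.optimize import least_squares
CAL={n:bot.calibration(n) for n in("scene","top")}
def proj(n,P):
    c=CAL[n];T=c["camera_from_world"];K=np.array([[c["fx"],0,c["cx"]],[0,c["fy"],c["cy"]],[0,0,1.]])
    r,_=cv2.Rodrigues(T[:3,:3])
    return cv2.projectPoints(np.atleast_2d(np.array(P,float)),r,T[:3,3],K,c["distortion"])[0][:,0]
def w(p,L):
    L=np.atleast_2d(np.array(L,float));c,s=np.cos(p[2]),np.sin(p[2])
    return np.c_[p[0]+c*L[:,0]-s*L[:,1],p[1]+s*L[:,0]+c*L[:,1],L[:,2]]
def fit(obs,p0):
    # obs: list (cam,(px,py),(lx,ly,lz))
    def f(p): return np.concatenate([(proj(n,w(p,[l]))[0]-np.array(q)) for n,q,l in obs])
    r=least_squares(f,p0,loss="soft_l1");print(np.round(r.x,4),"res",np.round(r.fun.reshape(-1,2),1).tolist());return r.x
def cr(off,k):
    return lambda u,v:((u+.5)/k-.5+off[0],(v+.5)/k-.5+off[1])
E
cat > fit.py <<'E'
from h import *
tb=cr((180,140),6);tr=cr((310,190),8);sb=cr((180,150),5);sr=cr((310,255),7)
print("bin")
B=fit([("top",tb(158,522),(-.101,.053,.143)),("top",tb(474,522),(-.101,-.053,.143)),
 ("top",tb(82,445),(-.068,.09,.113)),("top",tb(567,443),(-.068,-.09,.113)),
 ("scene",sb(447,335),(-.068,-.09,.113)),("scene",sb(52,203),(-.101,.053,.143)),("scene",sb(318,273),(-.101,-.053,.143))],[.7,-.1,0])
print("hinge",w(B,[.071,0,.111]),"bar",w(B,[-.101,0,.143]))
print("rest")
R=fit([("top",tr(190,125),(.06,-.04,.006)),("top",tr(178,375),(.06,.04,.006)),
 ("top",tr(338,190),(.02,-.017,.0635)),("top",tr(332,297),(.02,.017,.0635)),
 ("scene",sr(103,345),(.06,.04,.006)),("scene",sr(522,545),(-.06,.04,0)),("top",tr(560,152),(-.058,-.04,.018)),("top",tr(549,403),(-.058,.04,.018))],[.6,-.4,1.5])
print("plate")
z=.123
P=fit([("top",tb(215,122),(.055,-.025,z)),("top",tb(120,200),(.055,.025,z)),("top",tb(302,422),(-.055,.025,z)),("top",tb(398,340),(-.055,-.025,z)),
 ("scene",sb(357,240),(-.055,-.025,z)),("scene",sb(232,234),(-.055,.025,z))],[.7,-.1,.7])
E
python3 fit.py
```

```text
bin
[ 0.5211 -0.0689  0.0046] res [[2.4, 0.6], [-2.2, 0.1], [1.2, 0.2], [-0.9, -0.2], [0.1, -0.6], [5.3, -0.3], [-1.8, 0.1]]
hinge [[ 0.59208959 -0.06854415  0.111     ]] bar [[ 0.42009142 -0.06933666  0.143     ]]
rest
[ 0.4399 -0.3663  1.4826] res [[-0.5, 0.1], [-1.1, 0.2], [-0.1, -0.3], [-0.2, 0.3], [0.1, -1.1], [1.6, 1.3], [0.2, -0.0], [-0.2, 0.2]]
plate
[ 0.5176 -0.0436  0.6725] res [[0.9, 0.0], [-0.5, 0.4], [-1.4, 0.6], [-0.1, 0.5], [1.4, -3.0], [0.3, -0.2]]
```

```bash
sed -i 's/\.053,\.143/.0575,.143/g; s/sb(357,240),(-.055,-.025,z)/sb(357,240),(-.055,-.025,.113)/; s/sb(232,234),(-.055,.025,z)/sb(230,232),(-.055,.025,z)/' fit.py; python3 fit.py
python3 - <<'E'
import cv2
s=cv2.imread("pics/scene0.png")
cv2.imwrite("pics/s_pl.png",cv2.resize(s[160:210,210:265],None,fx=12,fy=12,interpolation=cv2.INTER_CUBIC))
E
```

```text
bin
[ 0.5209 -0.0683  0.0042] res [[0.1, 0.7], [-0.5, 0.2], [0.9, 0.3], [-1.2, -0.1], [-0.2, -0.6], [3.1, -0.9], [-0.0, 0.7]]
hinge [[ 0.59190621 -0.0680071   0.111     ]] bar [[ 0.41990776 -0.06873734  0.143     ]]
rest
[ 0.4399 -0.3663  1.4826] res [[-0.5, 0.1], [-1.1, 0.2], [-0.1, -0.3], [-0.2, 0.3], [0.1, -1.1], [1.6, 1.3], [0.2, -0.0], [-0.2, 0.2]]
plate
[ 0.5182 -0.0428  0.6752] res [[0.4, -0.2], [-0.9, 0.2], [-1.7, 0.3], [-0.4, 0.2], [1.5, 1.3], [0.6, -0.0]]
```

View pics/s_pl.png

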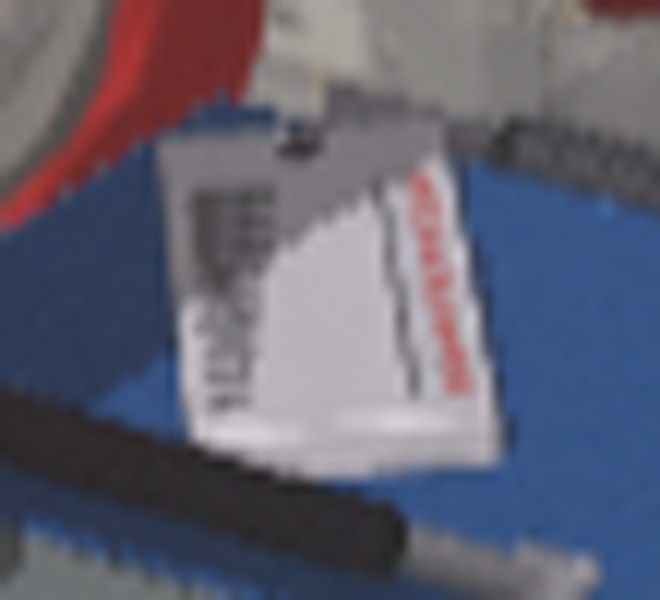

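drive_tool:
  increments: "0.006 0.014 0 0.006; 0.011 0.028 0 0.011; 0.011 0.028 0 0.011; 0.011 0.028 0 0.011; 0.011 0.028 0 0.011; 0.011 0.028 0 0.011; 0.011 0.028 0 0.011; 0.011 0.028 0 0.011; 0.011 0.028 0 0.011; 0.011 0.028 0 0.011; 0.011 0.028 0 0.011; 0.011 0.028 0 0.011"
  grip: 1
  squeeze: 30

```text
t: 1.1
eef_pos: [0.4199, -0.2847, 0.2531]
tool_rot: [-0.0, 0.959, 0.284, -0.0]
contact_force: [0.0, -0.5, 0.3]
gripper_width: 1.001
```

drive_tool:
  increments: "0.011 0.028 0 0.011; 0.011 0.028 0 0.011; 0.011 0.028 0 0.011; 0.011 0.028 0 0.011; 0.011 0.028 0 0.011; 0.011 0.028 0 0.011; 0.011 0.028 0 0.011; 0.011 0.028 0 0.011; 0.005 0.015 0 0.006; 0 0 0 0"

```text
t: 1.93
eef_pos: [0.5137, -0.0425, 0.2532]
tool_rot: [-0.001, 0.943, 0.332, 0.001]
contact_force: [-0.3, 0.5, 0.9]
gripper_width: 0.998
```

drive_tool:
  increments: "0.002 0 -0.015 0; 0.002 0 -0.022 0; 0 0 -0.022 0; 0 0 -0.022 0; 0 0 -0.02 0; 0 0 -0.01 0; 0 0 -0.004 0; 0 0 0 0"
  grip: 0.8

```text
t: 2.6
eef_pos: [0.5163, -0.0477, 0.1377]
tool_rot: [-0.0, 0.945, 0.328, -0.001]
contact_force: [0.6, -0.2, -0.5]
gripper_width: 0.8
```

```bash
cat >> h.py <<'E'
def snap(n,name,box=None,k=1):
    im=bot.read_camera(n)[:,:,::-1]
    if box: im=im[box[1]:box[3],box[0]:box[2]]
    cv2.imwrite(f"pics/{name}.png",cv2.resize(im,None,fx=k,fy=k,interpolation=cv2.INTER_CUBIC))
E
python3 -c "
from h import *
snap('scene','s1',(180,120,320,240),5);snap('top','t1',(170,120,310,240),5)"
```

```text
(no output)
```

View pics/s1.png

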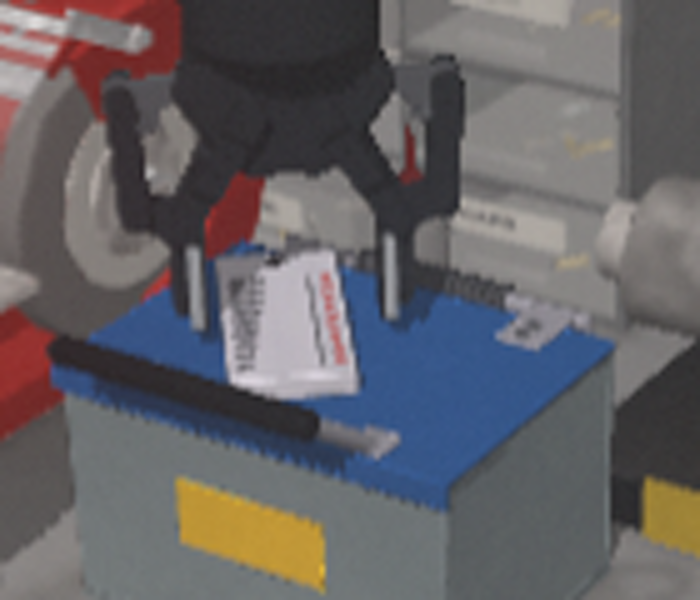

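View pics/t1.png

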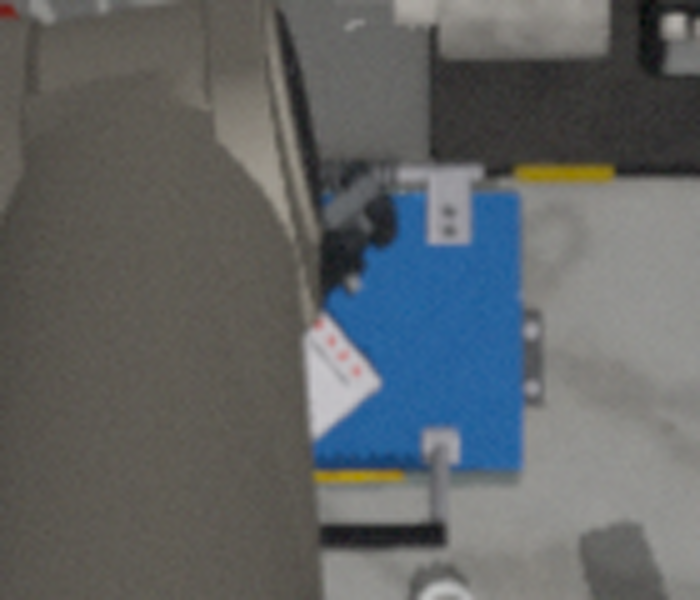

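drive_tool:
  increments: "0.001 0.004 0 0; 0 0 -0.002 0; 0 0 -0.001 0; 0 0 0 0"

```text
t: 3.03
eef_pos: [0.5179, -0.0431, 0.1355]
tool_rot: [0.0, 0.944, 0.329, 0.0]
contact_force: [-0.0, 0.5, -0.1]
gripper_width: 0.799
```

drive_tool:
  increments: "0 0 -0.0015 0; 0 0 -0.0015 0; 0 0 0 0"

```text
t: 3.28
eef_pos: [0.5177, -0.0432, 0.132]
tool_rot: [-0.0, 0.944, 0.329, -0.0]
contact_force: [-0.6, 0.2, -0.6]
gripper_width: 0.799
```

drive_tool:
  increments: "0 0 0 0; 0 0 0 0; 0 0 0 0; 0 0 0 0; 0 0 0 0; 0 0 0 0"
  grip: 0.4
  squeeze: 30

```text
t: 3.78
eef_pos: [0.5178, -0.0431, 0.1325]
tool_rot: [-0.0, 0.944, 0.329, -0.0]
contact_force: [-1.6, 0.4, 5.2]
gripper_width: 0.577
```

drive_tool:
  increments: "0 0 0.006 0; 0 0 0.012 0; 0 0 0.018 0; 0 0 0.02 0; 0 0 0.02 0; 0 0 0.014 0; 0 0 0 0"

```text
t: 4.37
eef_pos: [0.5197, -0.0432, 0.2253]
tool_rot: [0.001, 0.944, 0.329, 0.003]
contact_force: [1.1, 0.0, -1.7]
gripper_width: 0.57
```

```bash
python3 -c "
from h import *
snap('scene','s2',(180,100,320,220),5)"
```

```text
(no output)
```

View pics/s2.png

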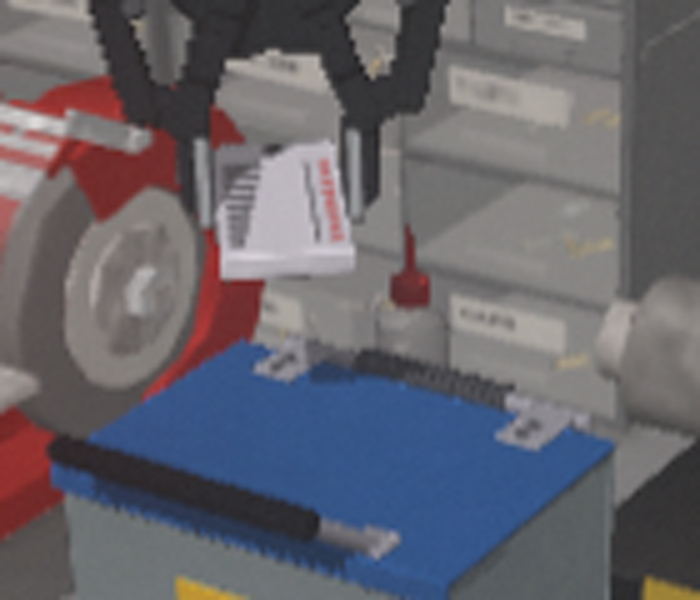

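drive_tool:
  increments: "-0.003 -0.014 0 0.034; -0.0065 -0.027 0 0.068; -0.0065 -0.027 0 0.068; -0.0065 -0.027 0 0.068; -0.0065 -0.027 0 0.068; -0.0065 -0.027 0 0.068; -0.0065 -0.027 0 0.068; -0.0065 -0.027 0 0.068; -0.0065 -0.027 0 0.068; -0.0065 -0.027 0 0.068; -0.0065 -0.027 0 0.068; -0.0065 -0.027 0 0.068"

```text
t: 5.42
eef_pos: [0.442, -0.3551, 0.2205]
tool_rot: [-0.001, 0.747, 0.665, -0.0]
contact_force: [0.3, 1.0, -1.8]
gripper_width: 0.576
```

drive_tool:
  increments: "-0.005 -0.014 -0.015 0.032; 0 0 -0.025 0; 0 0 -0.025 0; 0 0 -0.02 0; 0 0 -0.01 0; 0 0 0 0; 0 0 0 0"

```text
t: 6.0
eef_pos: [0.4381, -0.3678, 0.1267]
tool_rot: [-0.001, 0.737, 0.676, -0.0]
contact_force: [-0.0, -0.6, -1.6]
gripper_width: 0.574
```

```bash
python3 -c "
from h import *
snap('scene','s3',(300,200,440,320),5);snap('top','t3',(290,170,410,270),6);o=bot.get_obs();print(o['eef_pos'],o['tool_rot'],o['contact_force'],o['torque'])"
```

```text
[ 0.43916565 -0.3685245   0.1283308 ] [8.85982849e-04 7.37137952e-01 6.75741675e-01 2.07096198e-04] [ 1.04801835  0.82858728 -1.07539171] [-0.03629113 -0.01033406 -0.04961865]
```

View pics/s3.png

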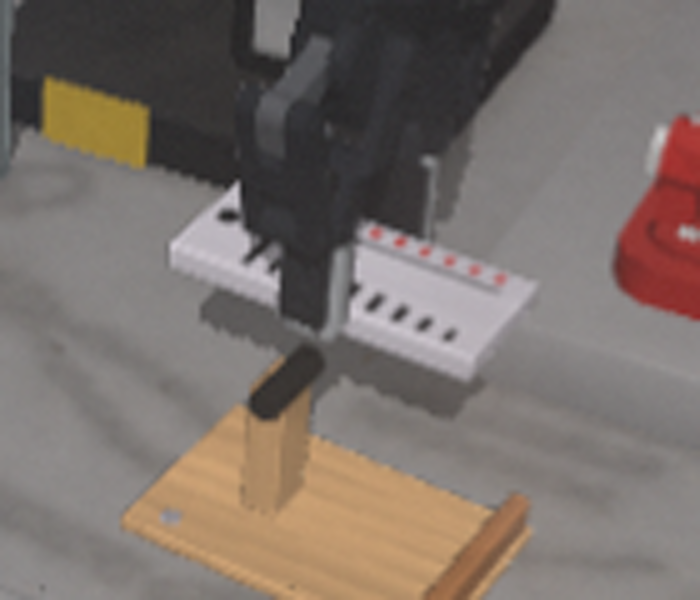

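View pics/t3.png

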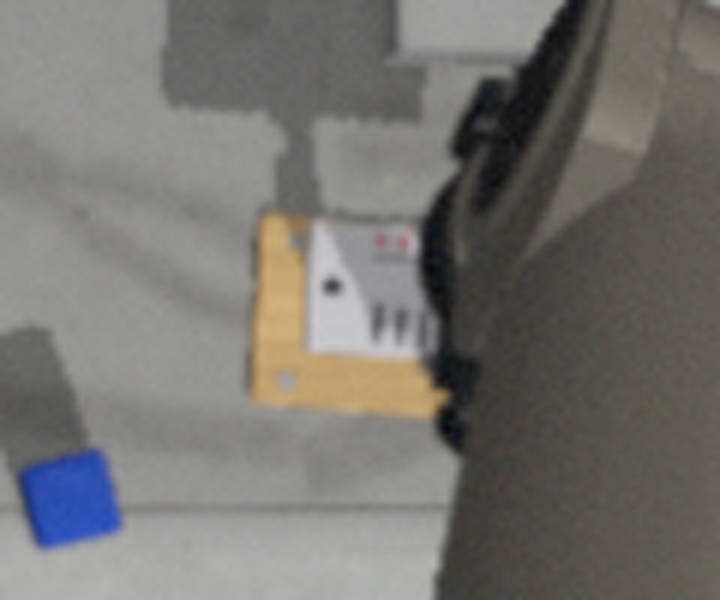

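Run:
```python
from h import *
t=cr((290,170),6);s=cr((300,200),5)
z=.119
P=fit([("top",t(308,222),(.055,-.025,z)),("top",t(305,352),(.055,.025,z)),
("scene",s(170,246),(.055,.025,z)),("scene",s(473,362),(-.055,.025,z)),("scene",s(538,284),(-.055,-.025,z))],[.44,-.368,1.48])
R=np.array([.4399,-.3663]);y=1.4826
d=P[:2]-R;print("plate centre in rest",d@[np.cos(y),np.sin(y)],d@[-np.sin(y),np.cos(y)])
d=np.array([.4391,-.3685])-R;print("tcp in rest",d@[np.cos(y),np.sin(y)],d@[-np.sin(y),np.cos(y)], 2*np.arctan2(.6757,.7371))
```

```text
[ 0.4356 -0.367   1.4755] res [[0.4, 0.6], [-0.7, 0.8], [0.0, -1.4], [-0.2, -0.5], [1.1, 0.0]]
plate centre in rest -0.001070039810249286 0.004200693054844582
tcp in rest -0.0022619147182972896 0.0006031101119613583 1.4839313958033271
```

drive_tool:
  increments: "0.002 0 -0.015 0; 0 0 -0.015 0; 0 0 -0.008 0; 0 0 -0.004 0; 0 0 -0.003 0; 0 0 -0.003 0; 0 0 -0.003 0; 0 0 -0.002 0; 0 0 0 0"
  squeeze: 22

```text
t: 6.85
eef_pos: [0.4403, -0.3705, 0.0764]
tool_rot: [0.002, 0.738, 0.675, -0.001]
contact_force: [-4.6, -2.6, 8.3]
gripper_width: 0.574
```

```bash
python3 -c "
from h import *
snap('scene','s4',(300,200,440,320),5);o=bot.get_obs();print(o['eef_pos'],o['tool_rot'],o['contact_force'],o['torque'])"
```

```text
[ 0.4403663  -0.37045112  0.07642527] [ 0.0016122   0.73760972  0.67522487 -0.00082823] [-3.65058065 -2.4619367   8.48286676] [-0.28450204  0.90674434  0.08719365]
```

View pics/s4.png

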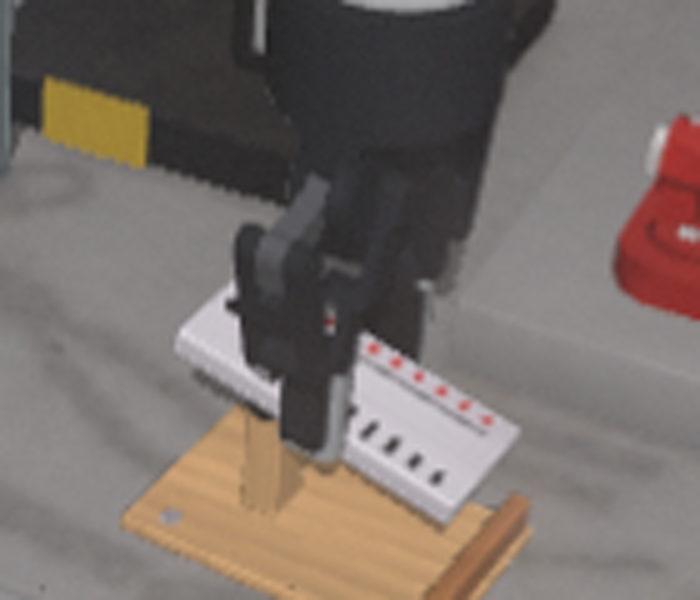

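drive_tool:
  increments: "0 0.001 -0.003 0; 0 0.001 -0.003 0; 0 0 -0.003 0; 0 0 -0.002 0; 0 0 0 0"

```text
t: 7.32
eef_pos: [0.4404, -0.3702, 0.0661]
tool_rot: [0.003, 0.738, 0.675, -0.001]
contact_force: [-5.9, -4.3, 11.9]
gripper_width: 0.579
```

```bash
python3 -c "
from h import *
snap('scene','s5',(300,200,440,320),5);o=bot.get_obs();print(o['eef_pos'],o['tool_rot'],o['contact_force'],o['torque'])"
```

```text
[ 0.44035356 -0.37015091  0.06612906] [ 0.00270441  0.7380236   0.67476827 -0.00127868] [-5.5589518  -4.49803686 11.11301375] [-0.80804368  1.10404931  0.19509452]
```

View pics/s5.png

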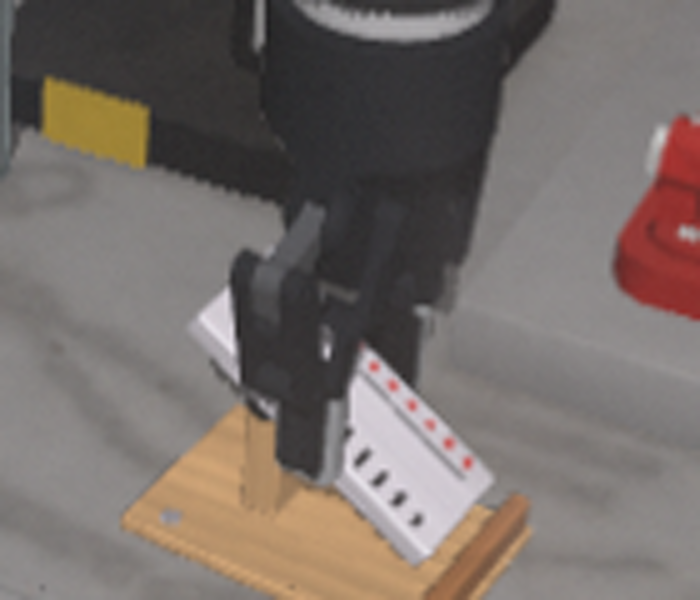

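drive_tool:
  increments: "0 0.001 -0.002 0; 0 0 -0.002 0; 0 -0.001 0 0; 0 -0.0015 -0.001 0; 0 0 0 0"

```text
t: 7.78
eef_pos: [0.4414, -0.3713, 0.0615]
tool_rot: [0.003, 0.738, 0.675, -0.001]
contact_force: [-3.3, -2.6, 12.8]
gripper_width: 0.575
```

```bash
python3 -c "
from h import *
snap('scene','s6',(330,230,430,320),7);o=bot.get_obs();print(o['eef_pos'],o['tool_rot'],o['contact_force'],o['torque'])"
```

```text
[ 0.44138318 -0.37127279  0.06151372] [ 3.20278435e-03  7.37895789e-01  6.74906766e-01 -6.35251086e-04] [-3.57333625 -4.35725328 13.38737689] [-0.48284982  0.82948929  0.09087174]
```

View pics/s6.png

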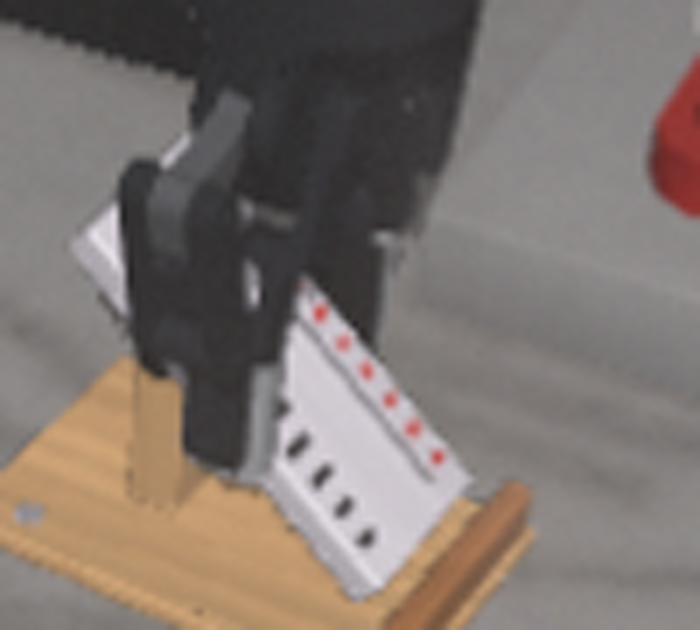

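```bash
cat > pred.py <<'E'
from h import *
R=[.4399,-.3663,1.4826]
def pl(th,xu,zu=.006,dy=0):
    u=np.array([np.cos(th),np.sin(th)]);n=np.array([-u[1],u[0]]);b=np.array([xu,zu])
    out={}
    for nm,q in (("loU",b),("loM",b+.01*n),("hiU",b+.11*u),("hiM",b+.01*n+.11*u)):
        for y in(.025,-.025): out[nm+("near" if y>0 else "far")]=w(R,[q[0],y+dy,q[1]])[0]
    return out
E
python3 - <<'E'
from pred import *
for th,xu in((43.5,-.043),(47,-.037)):
    print(th)
    for k,v in pl(np.deg2rad(th),xu).items():
        p=proj("scene",[v])[0];print(k,np.round(((p-[330,230])+.5)*7-.5))
E
```

```text
43.5
loUnear [361. 645.]
loUfar [456. 534.]
loMnear [390. 634.]
loMfar [485. 522.]
hiUnear [ 92. 271.]
hiUfar [197. 174.]
hiMnear [118. 257.]
hiMfar [223. 159.]
47
loUnear [339. 635.]
loUfar [434. 525.]
loMnear [369. 626.]
loMfar [464. 515.]
hiUnear [ 88. 254.]
hiUfar [194. 157.]
hiMnear [116. 241.]
hiMfar [222. 144.]
```

Run:
```python
from pred import *
obs={"loMnear":(385,588),"loMfar":(471,477),"loUnear":(358,598),"hiUnear":(73,243)}
def f(p):
    d=pl(*p); return np.concatenate([((proj("scene",[d[k]])[0]-[330,230])+.5)*7-.5-np.array(v) for k,v in obs.items()])
r=least_squares(f,[.75,-.04,.01,0],x_scale=[.1,.01,.01,.01]);print(np.rad2deg(r.x[0]),r.x[1:],np.round(f(r.x)))
```

```text
39.71742026724261 [-0.03296084  0.00325067 -0.01680867] [-3. -2.  4.  1. -2.  1.  1.  1.]
```

Run:
```python
from pred import *
obs={"loMnear":(385,588),"loMfar":(471,477),"loUnear":(358,598),"hiUnear":(73,243)}
for dy in(.002,-.002,-.006):
  def f(p):
    d=pl(*p,dy); return np.concatenate([((proj("scene",[d[k]])[0]-[330,230])+.5)*7-.5-np.array(v) for k,v in obs.items()])
  r=least_squares(f,[.75,-.04,.01],x_scale=[.1,.01,.01]);print(dy,np.rad2deg(r.x[0]),r.x[1:],np.round(f(r.x)))
# check rest fixed points in scene crop
for nm,l in(("lip top far",(-.05,-.04,.018)),("base left",(.06,.04,.006)),("bar near end",(.02,.017,.0575)),("bar far",(.02,-.017,.0575))):
  print(nm,np.round(((proj("scene",w(R,[l]))[0]-[330,230])+.5)*7-.5))
snap("top","t6",(310,180,400,260),8)
```

```text
0.002 40.10315329538655 [-0.0412743  0.0197998] [-1.  1.  8.  1. -2.  5. -6. -7.]
-0.002 40.018075233406485 [-0.03950757  0.01628169] [-2.  0.  7.  1. -2.  4. -4. -5.]
-0.006 39.93468009272189 [-0.03774014  0.01276283] [-2. -0.  7.  1. -2.  3. -3. -4.]
lip top far [514. 476.]
base left [-36. 512.]
bar near end [163. 361.]
bar far [233. 292.]
```

View pics/t6.png

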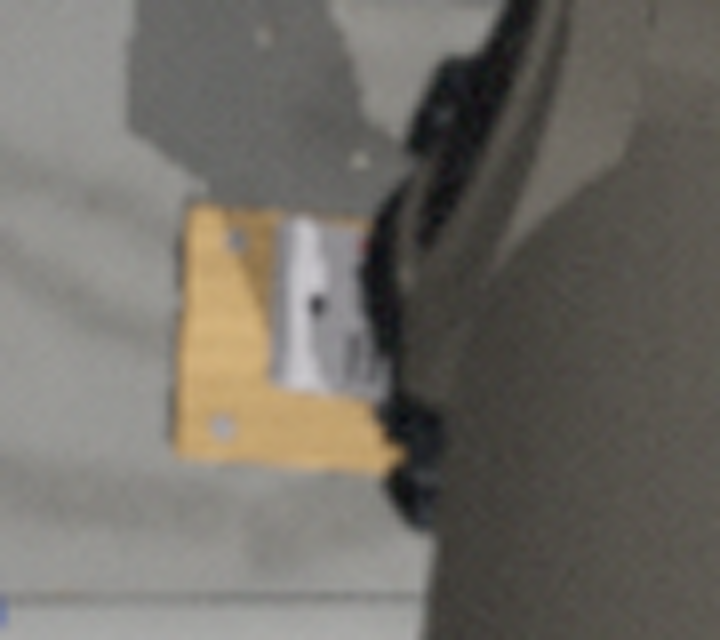

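Run:
```python
from pred import *
s=cr((330,230),7);t=cr((310,180),8)
obs=[("scene","loMnear",s(385,588)),("scene","loMfar",s(471,477)),("scene","loUnear",s(358,598)),("scene","hiUnear",s(73,243)),
("top","hiUfar",t(279,214)),("top","hiUnear",t(273,388))]
def f(p):
    d=pl(*p); return np.concatenate([proj(c,[d[k]])[0]-np.array(v) for c,k,v in obs])
r=least_squares(f,[.75,-.04,.01,0],x_scale=[.1,.01,.01,.01]);print(np.rad2deg(r.x[0]),r.x[1:],np.round(f(r.x).reshape(-1,2),1).tolist())
```

```text
41.27019250446545 [-0.0396165   0.0163208  -0.00183315] [[-0.2, 0.2], [1.2, 0.3], [-0.3, 0.7], [0.3, -1.3], [-0.3, 0.5], [-1.0, -0.1]]
```

drive_tool:
  increments: "0 -0.001 -0.003 0; 0 -0.001 -0.003 0; 0 -0.001 -0.002 0; 0 0 0 0"

```text
t: 8.22
eef_pos: [0.4427, -0.3748, 0.0546]
tool_rot: [0.004, 0.738, 0.675, -0.0]
contact_force: [-3.5, -3.3, 19.5]
gripper_width: 0.578
```

```bash
python3 -c "
from h import *
snap('scene','s7',(330,230,430,320),7);snap('top','t7',(310,180,400,260),8);o=bot.get_obs();print(o['eef_pos'],o['tool_rot'],o['contact_force'],o['torque'])"
```

```text
[ 0.44274846 -0.37477729  0.05456794] [ 4.52846318e-03  7.37844576e-01  6.74955435e-01 -1.87428505e-04] [-3.00950604 -3.59297803 18.13510759] [-0.36912161  0.74203716  0.01657853]
```

View pics/s7.png

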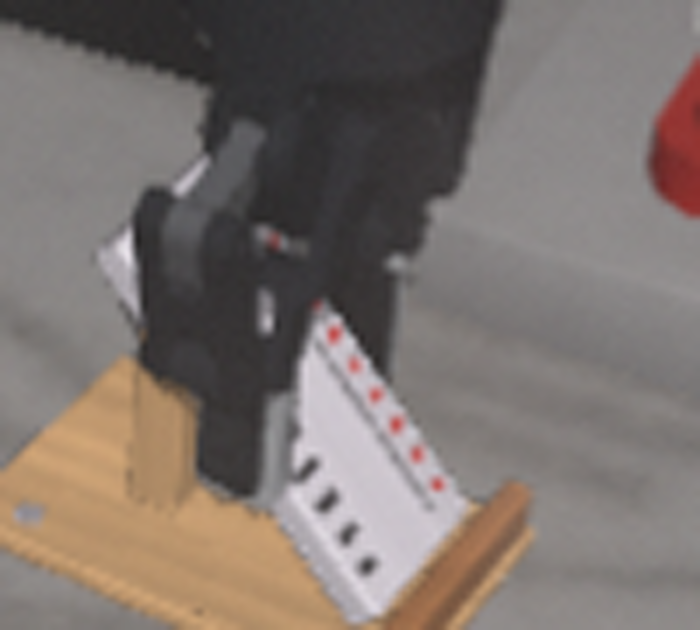

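View pics/t7.png

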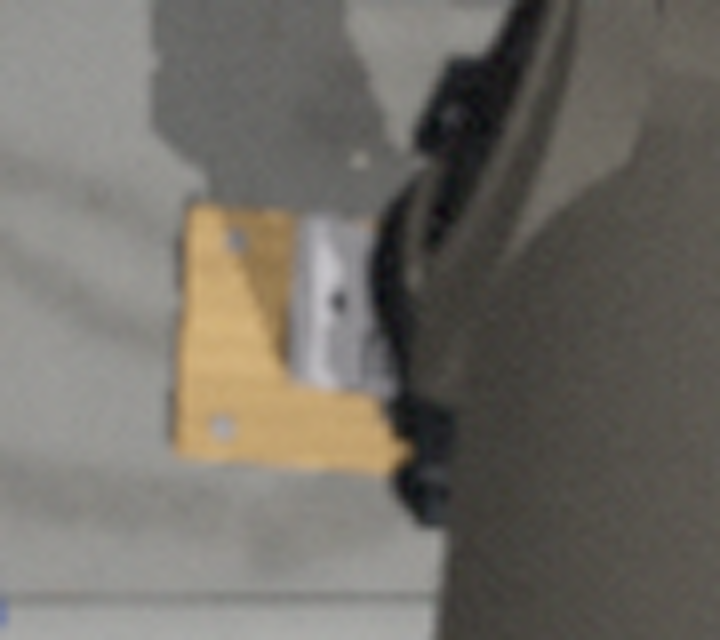

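Run:
```python
from pred import *
s=cr((330,230),7);t=cr((310,180),8)
obs=[("scene","loMnear",s(376,615)),("scene","loMfar",s(466,505)),("scene","loUnear",s(352,621)),("scene","hiUnear",s(97,258)),
("top","hiUfar",t(297,213)),("top","hiUnear",t(291,384))]
def f(p):
    d=pl(*p); return np.concatenate([proj(c,[d[k]])[0]-np.array(v) for c,k,v in obs])
r=least_squares(f,[.75,-.04,.01,0],x_scale=[.1,.01,.01,.01]);print(np.rad2deg(r.x[0]),r.x[1:],np.round(f(r.x).reshape(-1,2),1).tolist())
d=np.array([.44275,-.37478])-[.4399,-.3663];print(d@[.088,.996])
```

```text
46.975775034746825 [-0.03765127  0.00635397 -0.00344071] [[0.3, 0.4], [1.0, 0.3], [-0.6, 0.9], [0.2, -1.6], [-0.3, 0.3], [-0.9, 0.0]]
-0.00819527999999999
```

drive_tool:
  increments: "-0.001 -0.0015 -0.001 0; 0 -0.0015 -0.001 0; 0 -0.001 -0.001 0; 0 0 0 0"

```text
t: 8.65
eef_pos: [0.4428, -0.3751, 0.0541]
tool_rot: [0.003, 0.737, 0.676, 0.001]
contact_force: [-10.4, 11.1, 50.4]
gripper_width: 0.576
```

```bash
python3 -c "
from h import *
snap('scene','s8',(330,230,430,320),7);snap('top','t8',(310,180,400,260),8);o=bot.get_obs();print(o['eef_pos'],o['tool_rot'],o['contact_force'],o['torque'])"
```

```text
[ 0.44283647 -0.37516373  0.05413544] [0.00310688 0.73718967 0.67567825 0.00080055] [-8.86510395 11.22208822 48.58436313] [ 2.74673534  2.19230166 -0.11331807]
```

View pics/s8.png

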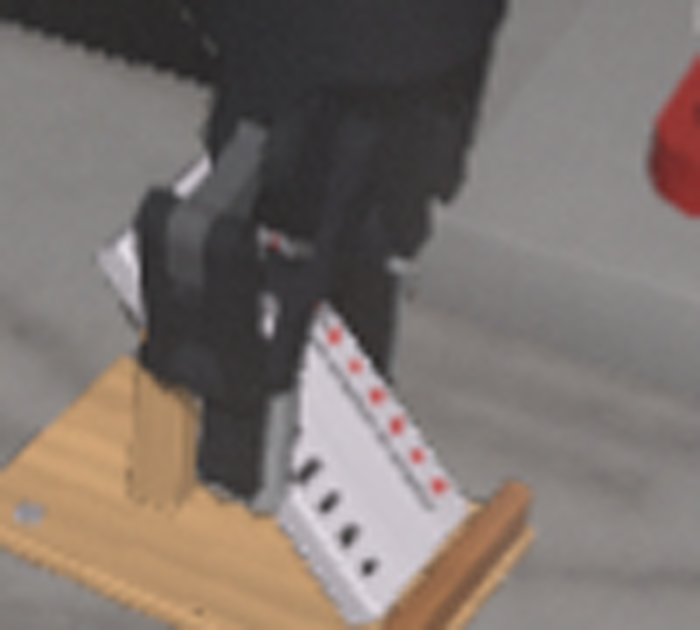

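drive_tool:
  increments: "0 0.001 0.002 0; 0 0.001 0.001 0; 0 0 0 0"

```text
t: 9.0
eef_pos: [0.4428, -0.3753, 0.0544]
tool_rot: [0.005, 0.737, 0.675, 0.001]
contact_force: [-0.6, -0.4, 15.6]
gripper_width: 0.577
```

drive_tool:
  increments: "0 0 0 0; 0 0 0 0; 0 0 0 0; 0 0 0 0"
  grip: 0.7

```text
t: 9.33
eef_pos: [0.4393, -0.3726, 0.0504]
tool_rot: [-0.0, 0.737, 0.676, 0.0]
contact_force: [0.1, -0.8, 0.2]
gripper_width: 0.703
```

```bash
python3 -c "
from h import *
snap('scene','s9',(330,230,430,320),7);snap('top','t9',(310,180,400,260),8);o=bot.get_obs();print(o['eef_pos'],o['tool_rot'],o['contact_force'],o['torque'])"
```

```text
[ 0.4392516  -0.37253022  0.05012597] [-2.25520487e-04  7.37192169e-01  6.75683102e-01 -8.04618623e-07] [ 0.02208607 -0.37536923  0.81250589] [0.0176727  0.04677218 0.01263047]
```

View pics/s9.png

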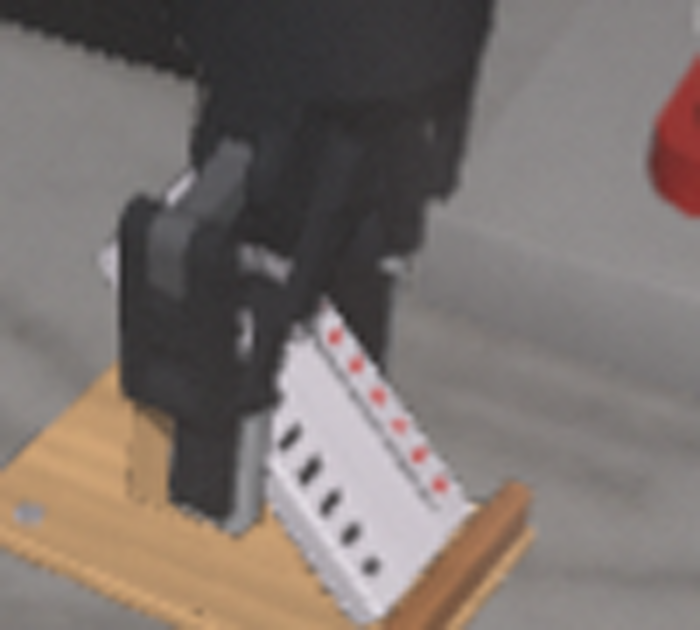

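View pics/t9.png

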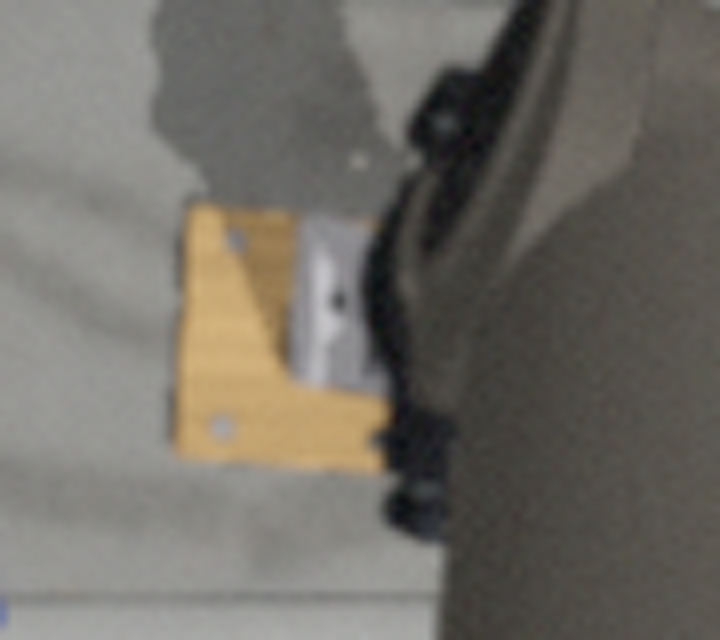

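drive_tool:
  increments: "0 0 0 0; 0 0 0.004 0; 0 0 0.008 0; 0 0 0.015 0; 0 0 0.025 0; 0 0 0.03 0; 0 0 0.03 0; 0 0 0.03 0; 0 0 0.025 0"
  grip: 0.9

```text
t: 10.18
eef_pos: [0.4397, -0.3728, 0.2204]
tool_rot: [0.001, 0.737, 0.676, 0.0]
contact_force: [0.9, -1.2, -0.2]
gripper_width: 0.903
```

```bash
python3 -c "
from h import *
snap('scene','s10',(330,230,430,320),7);snap('top','t10',(310,180,400,260),8);o=bot.get_obs();print(o['eef_pos'],o['tool_rot'],o['contact_force'],o['torque'])"
```

```text
[ 0.44173618 -0.37409218  0.22291771] [0.00448731 0.73720726 0.67565131 0.00079707] [ 0.00733768 -0.08419334 -0.39804792] [ 0.00386261 -0.01987366 -0.01120039]
```

View pics/s10.png

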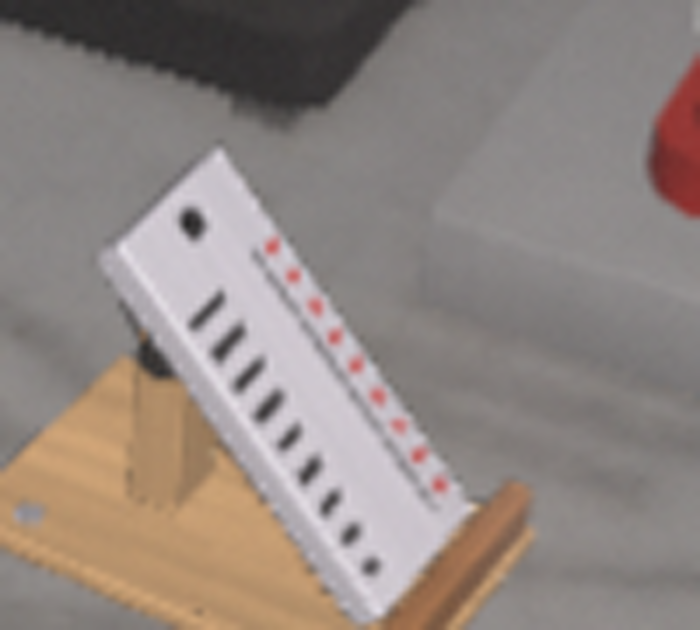

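Run:
```python
from pred import *
s=cr((330,230),7)
obs=[("scene","loMnear",s(376,617)),("scene","loMfar",s(470,506)),("scene","loUnear",s(352,621)),("scene","hiUnear",s(99,258)),
("scene","hiMnear",s(124,243)),("scene","hiMfar",s(220,148))]
def f(p):
    global R
    import pred; pred.R=[.4399,-.3663,1.4826+p[4]]
    d=pl(*p[:4]); return np.concatenate([proj(c,[d[k]])[0]-np.array(v) for c,k,v in obs]+[np.array([p[3]/.004])])
r=least_squares(f,[.75,-.04,.01,0,0],x_scale=[.1,.01,.01,.01,.1]);print(np.rad2deg(r.x[0]),r.x[1:],np.round(f(r.x)[:-1].reshape(-1,2),1).tolist())
for nm,l in(("lip near end top in",(-.05,.04,.018)),("lip far in top",(-.05,-.04,.018)),("base L",(.06,.04,.006)),("post base near",(.02,.011,.006))):
  print(nm,np.round(((proj("scene",w([.4399,-.3663,1.4826],[l]))[0]-[330,230])+.5)*7-.5))
snap("scene","s11",(330,250,430,340),7)
```

```text
47.14731249430907 [-0.03712351  0.00541484 -0.00247661  0.04795631] [[0.9, 0.3], [-0.4, -0.1], [-0.1, 1.2], [-0.6, -0.3], [-0.0, -0.1], [0.0, -0.9]]
lip near end top in [362. 654.]
lip far in top [514. 476.]
base L [-36. 512.]
post base near [162. 513.]
```

View pics/s11.png

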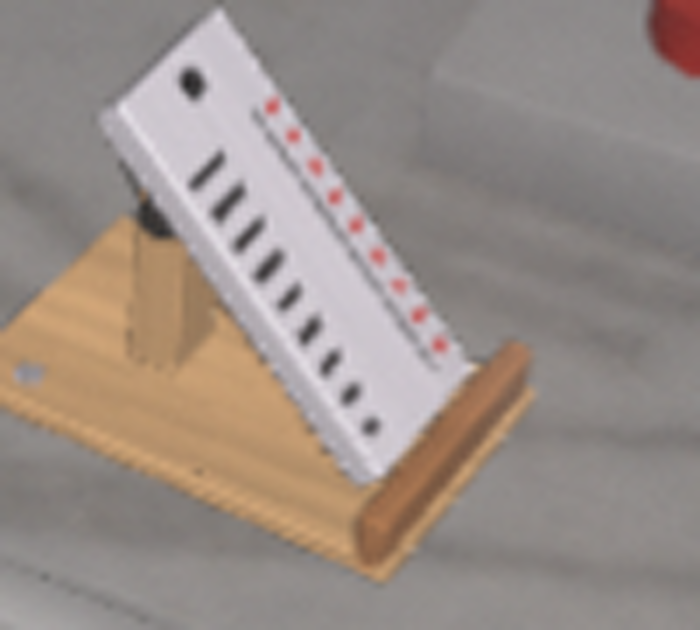

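View pics/t10.png

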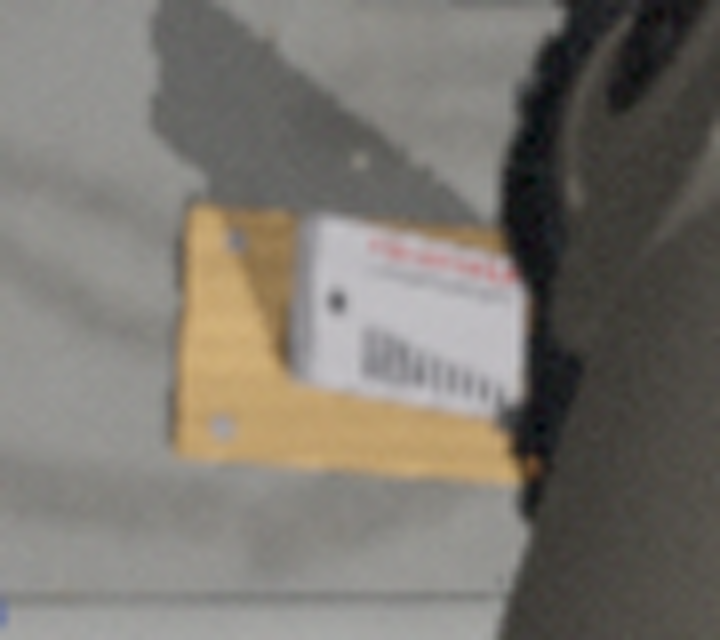

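drive_tool:
  increments: "-0.001 0.013 0 0.004; -0.002 0.027 0 0.009; -0.002 0.027 0 0.009; -0.002 0.027 0 0.009; -0.002 0.027 0 0.009; -0.002 0.027 0 0.009; -0.002 0.027 0 0.009; -0.002 0.027 0 0.009; -0.002 0.027 0 0.009; -0.002 0.027 0 0.009; -0.001 0.027 0 0.005; 0 0.02 0 0"
  grip: 0.5

```text
t: 11.33
eef_pos: [0.4173, -0.0667, 0.2161]
tool_rot: [-0.001, 0.705, 0.709, -0.001]
contact_force: [0.4, 0.9, 0.1]
gripper_width: 0.505
```

drive_tool:
  increments: "0 0 -0.01 0; 0 0 -0.01 0; 0 0 -0.01 0; 0 0 0 0; 0 0 0 0"

```text
t: 11.75
eef_pos: [0.4183, -0.0704, 0.1861]
tool_rot: [-0.001, 0.707, 0.708, -0.001]
contact_force: [-1.1, 1.0, -0.4]
gripper_width: 0.501
```

```bash
python3 -c "
from h import *
snap('scene','s12',(150,100,310,240),5);o=bot.get_obs();print(o['eef_pos'],o['tool_rot'],o['contact_force'],2*np.arctan2(o['tool_rot'][2],o['tool_rot'][1]))
snap('top','t12',(170,150,300,260),6)"
```

```text
[ 0.41895833 -0.07035444  0.18668465] [-7.10345685e-04  7.06587426e-01  7.07625295e-01 -3.82933305e-04] [-0.04306211 -0.42860314  1.23183596] 1.5722640952184208
```

View pics/s12.png

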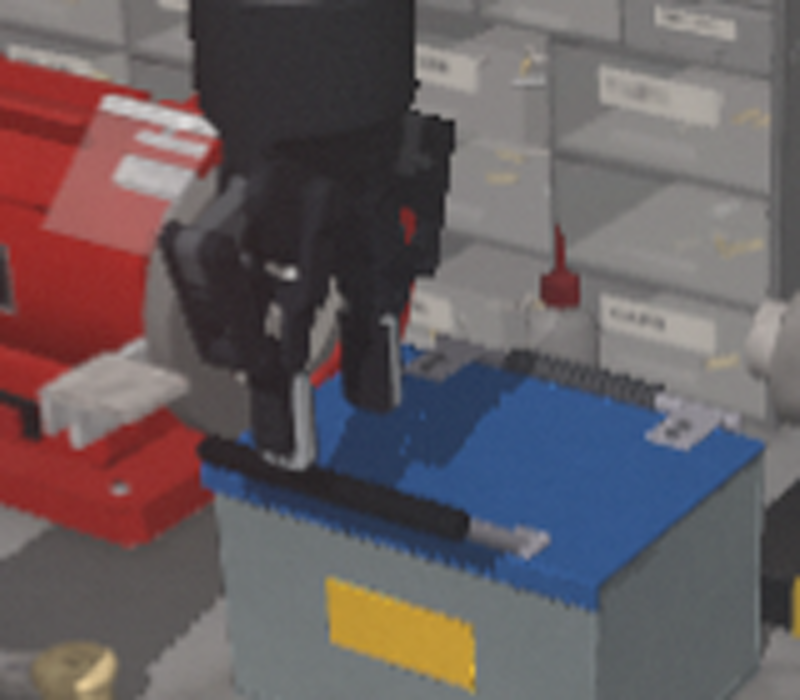

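View pics/t12.png

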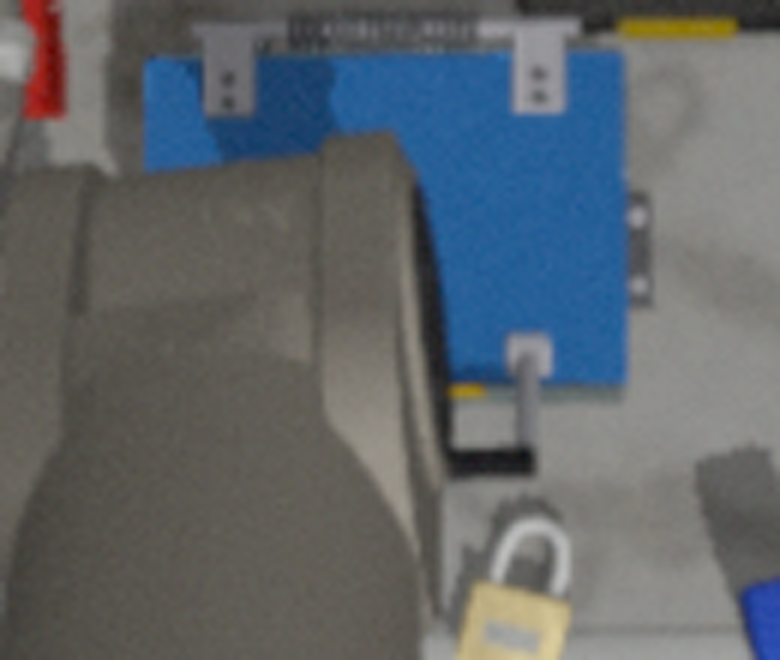

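Run:
```python
from h import *
for dx in(-.0215,.0215):
  for z in (.165,.170): print(dx,z,np.round((proj("scene",[[.419+dx,-.0704-.0,z]])[0]-[150,100]+.5)*5-.5))
print((proj("scene",[[.4199,-.0687,.143]])[0]-[150,100]+.5)*5-.5)
```

```text
-0.0215 0.165 [300. 459.]
-0.0215 0.17 [299. 447.]
0.0215 0.165 [373. 412.]
0.0215 0.17 [372. 400.]
[339.06135634 486.25295297]
```

drive_tool:
  increments: "0.001 0.001 -0.01 0; 0 0 -0.012 0; 0 0 -0.01 0; 0 0 -0.007 0; 0 0 0 0; 0 0 0 0"

```text
t: 12.35
eef_pos: [0.4202, -0.0686, 0.1479]
tool_rot: [-0.0, 0.706, 0.708, -0.0]
contact_force: [0.1, -0.3, 0.6]
gripper_width: 0.507
```

drive_tool:
  increments: "0 0 0 0; 0 0 0 0; 0 0 0 0; 0 0 0 0; 0 0 0 0; 0 0 0 0; 0 0 0 0; 0 0 0 0"
  grip: 0
  squeeze: 40

```text
t: 13.02
eef_pos: [0.4189, -0.0687, 0.1485]
tool_rot: [-0.001, 0.706, 0.708, -0.001]
contact_force: [-3.9, 0.9, 5.8]
gripper_width: 0.128
```

```bash
python3 -c "
from h import *
snap('scene','s13',(150,100,310,240),5);o=bot.get_obs();print(o['eef_pos'],o['tool_rot'],o['contact_force'],o['gripper_width'])"
```

```text
[ 0.41890822 -0.06869624  0.14847575] [-0.00077443  0.70603868  0.70817178 -0.0012295 ] [-4.62212306  0.97762494  5.25759072] 0.12223627390393058
```

View pics/s13.png

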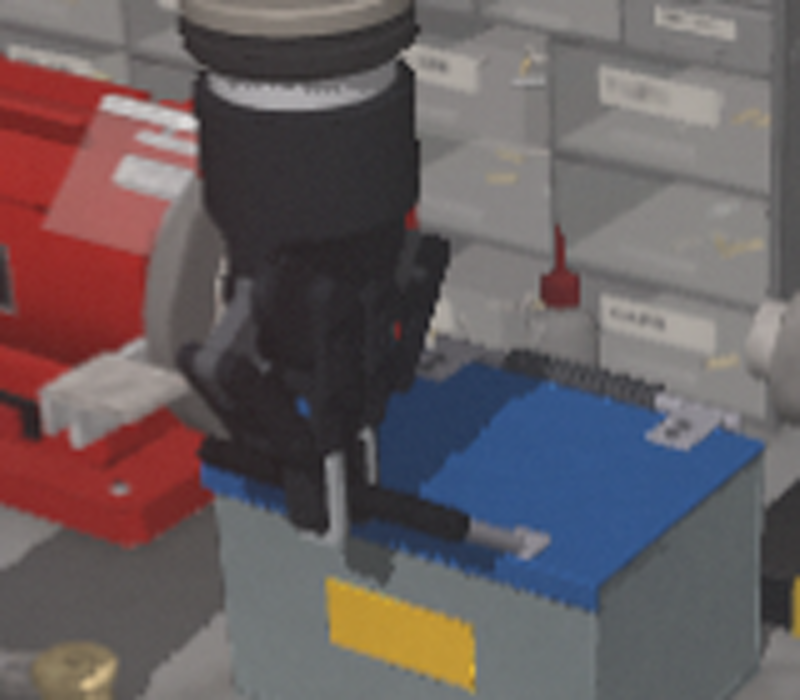

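Run:
```python
import numpy as np
f=lambda d:174.95*np.array([-np.cos(np.radians(d+10.54)),np.sin(np.radians(d+10.54))])
def inc(a):
    p=np.round(np.array([f(x)-f(0) for x in a]),1);d=np.diff(p,axis=0)
    print(a[0],a[-1],"; ".join(f"{x/1000:.4f} 0 {z/1000:.4f} 0" for x,z in d))
inc([0,1,3,5.5,8,10.5,13,15.5,18,20.5,22.5,24,25])
inc([25,26,28,30,32,34,36,38,40,42,44,45,46])
inc([46,47,48,49,50,51,52,53,54,55,55.5,56])
inc([56,55.5,54.5,53,51.5,50,48.5,47,46,45,44.3,43.7])
```

```text
0 25 0.0006 0 0.0030 0; 0.0013 0 0.0060 0; 0.0020 0 0.0073 0; 0.0022 0 0.0073 0; 0.0026 0 0.0072 0; 0.0029 0 0.0071 0; 0.0032 0 0.0069 0; 0.0035 0 0.0068 0; 0.0038 0 0.0066 0; 0.0032 0 0.0052 0; 0.0026 0 0.0038 0; 0.0017 0 0.0025 0
25 46 0.0018 0 0.0025 0; 0.0038 0 0.0048 0; 0.0038 0 0.0047 0; 0.0041 0 0.0046 0; 0.0042 0 0.0044 0; 0.0044 0 0.0043 0; 0.0045 0 0.0041 0; 0.0046 0 0.0040 0; 0.0048 0 0.0038 0; 0.0049 0 0.0036 0; 0.0025 0 0.0017 0; 0.0025 0 0.0018 0
46 56 0.0026 0 0.0016 0; 0.0026 0 0.0016 0; 0.0026 0 0.0016 0; 0.0027 0 0.0015 0; 0.0026 0 0.0015 0; 0.0027 0 0.0014 0; 0.0027 0 0.0014 0; 0.0028 0 0.0014 0; 0.0028 0 0.0012 0; 0.0014 0 0.0007 0; 0.0013 0 0.0006 0
56 43.7 -0.0013 0 -0.0006 0; -0.0028 0 -0.0013 0; -0.0042 0 -0.0020 0; -0.0040 0 -0.0021 0; -0.0040 0 -0.0022 0; -0.0040 0 -0.0023 0; -0.0039 0 -0.0024 0; -0.0026 0 -0.0016 0; -0.0025 0 -0.0018 0; -0.0017 0 -0.0012 0; -0.0015 0 -0.0010 0
```

drive_tool:
  increments: "0.0006 0 0.003 0; 0.0013 0 0.006 0; 0.002 0 0.0073 0; 0.0022 0 0.0073 0; 0.0026 0 0.0072 0; 0.0029 0 0.0071 0; 0.0032 0 0.0069 0; 0.0035 0 0.0068 0; 0.0038 0 0.0066 0; 0.0032 0 0.0052 0; 0.0026 0 0.0038 0; 0.0017 0 0.0025 0"

```text
t: 14.07
eef_pos: [0.4469, -0.0684, 0.2183]
tool_rot: [-0.003, 0.706, 0.708, -0.003]
contact_force: [-13.2, 2.0, 5.2]
gripper_width: 0.12
```

```bash
python3 -c "
from h import *
snap('scene','s14',(150,60,310,220),3.7);o=bot.get_obs();print(o['eef_pos'],o['tool_rot'],o['contact_force'],o['gripper_width'],o['t'])"
```

```text
[ 0.44714808 -0.06841387  0.2185686 ] [-0.0023841   0.70605184  0.7081514  -0.00259044] [-13.86940426   1.11158943   7.03907871] 0.12306878378987796 14.1167
```

View pics/s14.png

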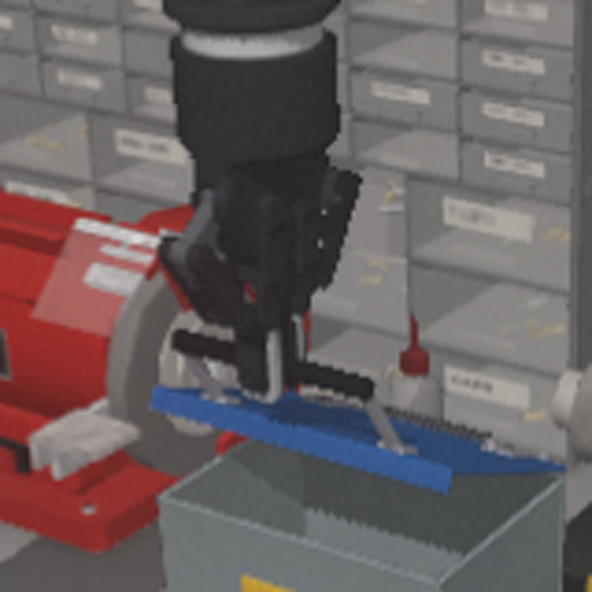

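drive_tool:
  increments: "0.0006 0 0.0025 0; 0.0026 0 0.0048 0; 0.0031 0 0.0047 0; 0.0041 0 0.0046 0; 0.0042 0 0.0044 0; 0.0044 0 0.0043 0; 0.0045 0 0.0041 0; 0.0046 0 0.004 0; 0.0048 0 0.0038 0; 0.0049 0 0.0036 0; 0.0025 0 0.0017 0; 0.0025 0 0.0018 0"

```text
t: 15.12
eef_pos: [0.4919, -0.068, 0.2646]
tool_rot: [-0.001, 0.706, 0.708, -0.001]
contact_force: [-12.6, 2.0, 14.8]
gripper_width: 0.118
```

```bash
python3 -c "
from h import *
snap('scene','s15',(150,60,310,220),3.7);o=bot.get_obs();print(o['eef_pos'],o['tool_rot'],o['contact_force'],o['gripper_width'],o['t'])"
```

```text
[ 0.49247721 -0.06799151  0.264919  ] [-4.54459786e-04  7.05894413e-01  7.08316611e-01 -6.70913374e-04] [-14.11092807   2.5006668   17.6685095 ] 0.12195466079298041 15.1667
```

View pics/s15.png

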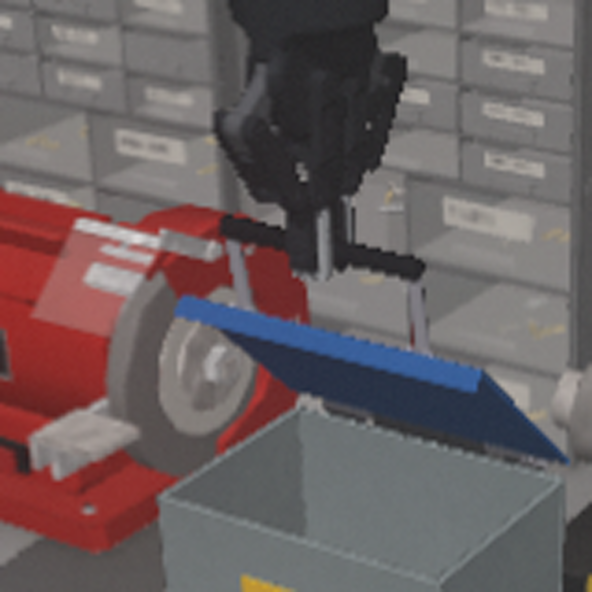

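```bash
cat > lid.py <<'E'
from h import *
B=[.5209,-.0683,.0042]
def pt(th,a,n,y):
    return w(B,[.071-a*np.cos(th)+n*np.sin(th),y,.111+a*np.sin(th)+n*np.cos(th)])[0]
def ang(obs,cam="scene"):
    f=lambda p:np.concatenate([proj(cam,[pt(p[0],*l)])[0]-np.array(q) for q,l in obs])
    r=least_squares(f,[.8]);print("deg",np.rad2deg(r.x),np.round(f(r.x).reshape(-1,2),1).tolist())
def prd(deg,c,L):
    for l in L: print(deg,l,np.round(np.array([(proj("scene",[pt(np.radians(deg),*l)])[0]-c[0]+.5)*c[1]-.5])))
E
python3 - <<'E'
from lid import *
s=cr((150,60),3.7)
ang([(s(225,226),(.172,.032,.0575)),(s(421,269),(.172,.032,-.0575))])
ang([(s(225,226),(.172,.032,.0575)),(s(421,269),(.172,.032,-.0575)),(s(180,300),(.139,.002,.09)),(s(484,370),(.139,.002,-.09))])
for d in (42,46,50): prd(d,((150,60),3.7),[(.172,.032,-.0575),(.139,.002,-.09),(.139,.002,.09)])
E
```

```text
deg [44.56001346] [[2.1, 0.6], [0.4, 0.8]]
deg [44.15540835] [[1.8, 1.1], [0.1, 1.4], [3.2, -0.8], [-0.3, 0.3]]
42 (0.172, 0.032, -0.0575) [[416. 285.]]
42 (0.139, 0.002, -0.09) [[479. 381.]]
42 (0.139, 0.002, 0.09) [[188. 306.]]
46 (0.172, 0.032, -0.0575) [[427. 265.]]
46 (0.139, 0.002, -0.09) [[486. 363.]]
46 (0.139, 0.002, 0.09) [[195. 289.]]
50 (0.172, 0.032, -0.0575) [[438. 246.]]
50 (0.139, 0.002, -0.09) [[494. 345.]]
50 (0.139, 0.002, 0.09) [[203. 274.]]
```

drive_tool:
  increments: "0.0021 0 0.0023 0; 0.0021 0 0.0023 0; 0.0021 0 0.0023 0; 0.0027 0 0.0015 0; 0.0026 0 0.0015 0; 0.0027 0 0.0014 0; 0.0027 0 0.0014 0; 0.0028 0 0.0014 0; 0.0028 0 0.0012 0; 0.0014 0 0.0007 0; 0.0013 0 0.0006 0; 0 0 0 0"

```text
t: 16.17
eef_pos: [0.5188, -0.0678, 0.2802]
tool_rot: [0.0, 0.706, 0.708, 0.001]
contact_force: [-5.3, 3.9, 6.9]
gripper_width: 0.122
```

```bash
python3 -c "
from h import *
snap('scene','s16',(150,60,310,220),3.7);o=bot.get_obs();print(o['eef_pos'],o['tool_rot'],o['contact_force'],o['gripper_width'],o['t'])"
```

```text
[ 0.51873517 -0.06782816  0.28018831] [9.66935563e-05 7.05783543e-01 7.08427298e-01 5.87461624e-04] [-4.85793215  4.42683517  6.72345958] 0.12150247684303091 16.2167
```

View pics/s16.png

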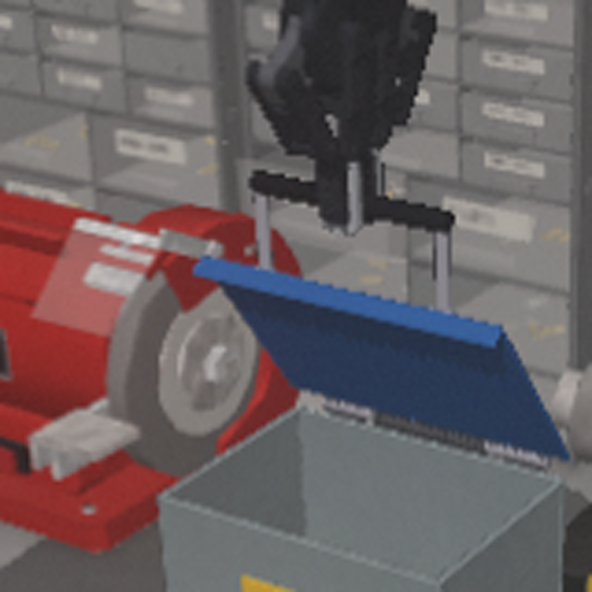

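Run:
```python
from lid import *
s=cr((150,60),3.7)
ang([(s(255,179),(.172,.032,.0575)),(s(451,219),(.172,.032,-.0575))])
ang([(s(198,260),(.139,.002,.09)),(s(502,329),(.139,.002,-.09))])
p=np.array([.5919-.5187,.2802-.0055-.111]);print(np.hypot(*p),np.degrees(np.arctan2(p[1],p[0]))-10.54)
```

```text
deg [54.95114738] [[2.4, 1.0], [0.5, 1.2]]
deg [53.10316342] [[3.1, 0.5], [-0.4, 0.9]]
0.1793207461505779 55.367743330401375
```

drive_tool:
  increments: "0.0014 0 0.0006 0; 0.0028 0 0.001 0; 0.0004 0 0.0002 0; 0 0 0 0; 0 0 0 0"

```text
t: 16.63
eef_pos: [0.5237, -0.0678, 0.2821]
tool_rot: [0.0, 0.706, 0.708, 0.001]
contact_force: [-3.7, 2.7, 6.9]
gripper_width: 0.119
```

```bash
python3 -c "
from h import *
snap('scene','s17',(200,70,300,190),5);o=bot.get_obs();print(o['eef_pos'],o['tool_rot'],o['contact_force'],o['gripper_width'],o['t'])
p=np.array([.5919-o['eef_pos'][0],o['eef_pos'][2]-.0055-.111]);print(np.hypot(*p),np.degrees(np.arctan2(p[1],p[0]))-10.54)"
```

```text
[ 0.52375551 -0.06775986  0.28205881] [4.72200233e-04 7.05788256e-01 7.08421890e-01 1.06797936e-03] [-3.61701692  3.25202295  6.9674625 ] 0.11760899435976423 16.6833
0.17903460984500474 57.08779163720357
```

View pics/s17.png

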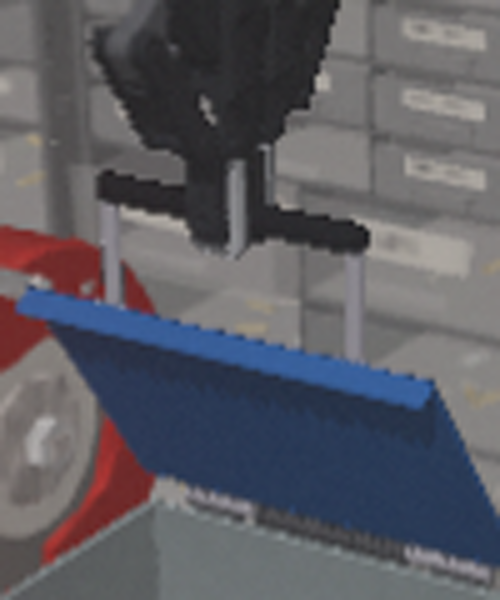

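drive_tool:
  increments: "-0.0022 0 -0.0008 0; -0.0031 0 -0.0013 0; -0.0042 0 -0.002 0; -0.004 0 -0.0021 0; -0.004 0 -0.0022 0; -0.004 0 -0.0023 0; -0.0039 0 -0.0024 0; -0.0026 0 -0.0016 0; -0.0025 0 -0.0018 0; -0.0017 0 -0.0012 0; -0.0015 0 -0.001 0; 0 0 0 0"

```text
t: 17.68
eef_pos: [0.4894, -0.0682, 0.2622]
tool_rot: [0.0, 0.706, 0.708, 0.001]
contact_force: [-0.5, 4.9, 1.3]
gripper_width: 0.123
```

drive_tool:
  increments: "0 0 0 0; 0 0 0 0; 0 0 0 0; 0 0 0 0"

```text
t: 18.02
eef_pos: [0.4892, -0.0682, 0.262]
tool_rot: [-0.0, 0.706, 0.708, 0.0]
contact_force: [-0.6, 4.8, 2.1]
gripper_width: 0.124
```

```bash
python3 -c "
from h import *
snap('scene','s18',(180,90,300,210),5);o=bot.get_obs();print(o['eef_pos'],o['tool_rot'],o['contact_force'],o['gripper_width'],o['t'])
p=np.array([.591-o['eef_pos'][0],o['eef_pos'][2]-.0055-.111]);print(np.hypot(*p),np.degrees(np.arctan2(p[1],p[0]))-10.54)
snap('scene','s18r',(330,230,430,320),7)"
```

```text
[ 0.48917798 -0.06822908  0.26198785] [-1.72098634e-04  7.05927512e-01  7.08284012e-01  2.77038805e-04] [-0.88112967  5.214285    2.45224188] 0.11549509607931913 18.0667
0.17757938573483667 44.4731265838324
```

View pics/s18.png

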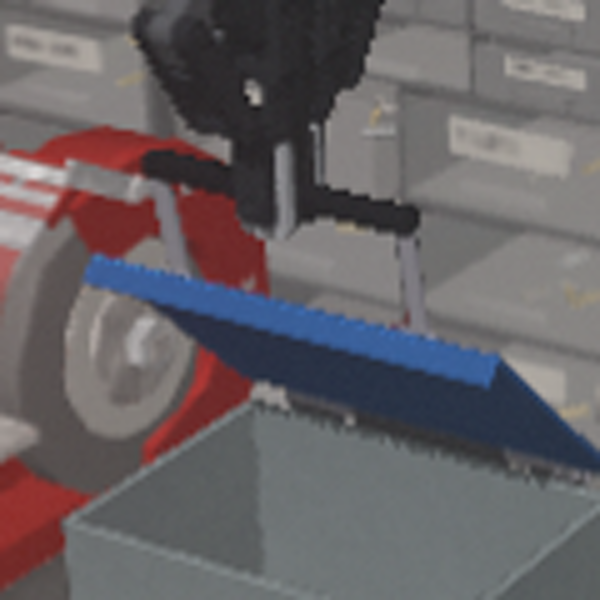

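View pics/s18r.png

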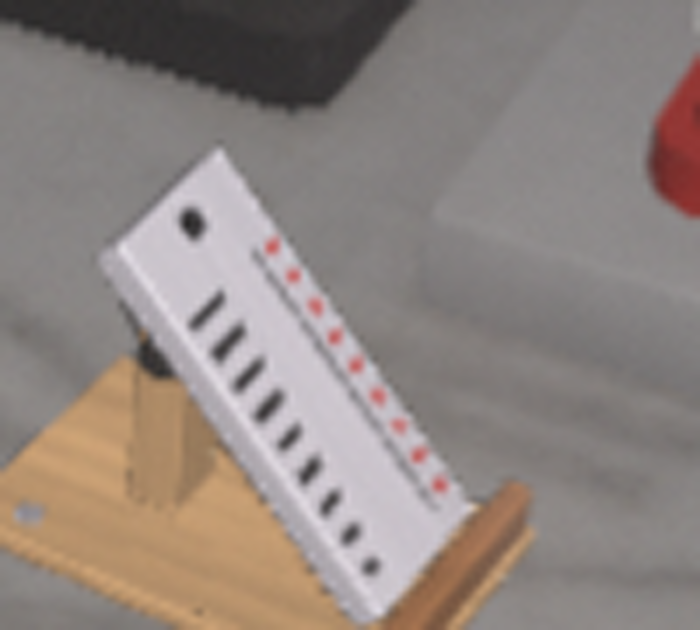

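Run:
```python
from lid import *
s=cr((180,90),5)
ang([(s(145,163),(.172,.032,.0575)),(s(417,218),(.172,.032,-.0575))])
ang([(s(90,258),(.139,.002,.09)),(s(500,356),(.139,.002,-.09))])
o=bot.get_obs();print(o['joint_vel'].round(4))
snap("top","t18")
```

```text
deg [43.55618228] [[3.2, 0.4], [0.1, 1.4]]
deg [42.72990364] [[3.2, 0.3], [-0.2, 0.9]]
[ 0.0003  0.0002  0.001  -0.0001 -0.0007  0.0003 -0.0006]
```

View pics/t18.png

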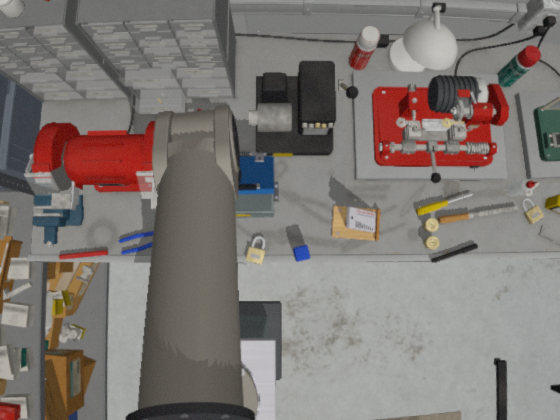

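```bash
python3 -c "
import cv2;a=cv2.imread('pics/t18.png')[190:260,310:400];cv2.imwrite('pics/t18r.png',cv2.resize(a,None,fx=8,fy=8,interpolation=cv2.INTER_CUBIC))"
```

```text
(no output)
```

View pics/t18r.png

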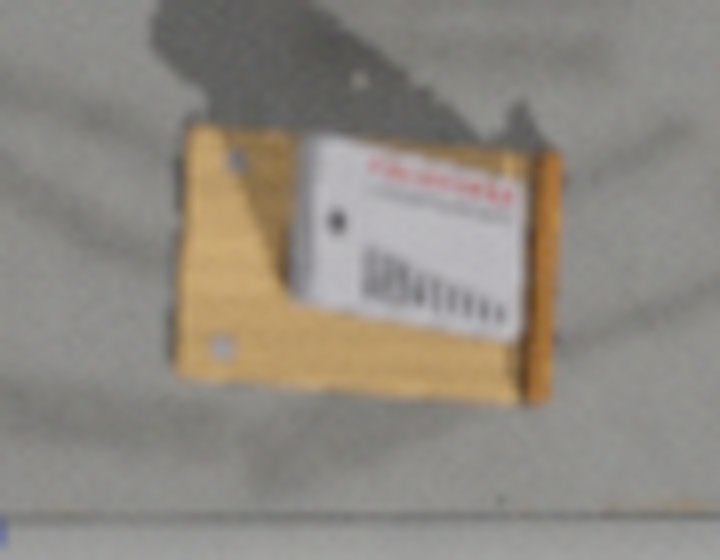

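The top view shows the plate's lower end just behind the lip, with its edge at about x=522 and the lip starting at about x=528 in the crop. It leans on the bar with the marked face up, and nothing has moved since I let go of it.

```bash
python3 -c "
from station import bot
print(bot.hand_in()); print(bot.get_obs()['t'])"
```

```text
the job is handed in; nothing more can be done
None
the job is handed in; nothing more can be done
```

The job is done and handed in at about 18 s on the clock. No verdict was reported.

- **Gauge plate:** I lifted it off the lid, tilted it against the rest's bar and let go. It stands on one short end, marked face up, leaning on the bar at about 47°. Its lower end is on the base, close behind the lip but possibly a few mm short of touching it. It looked the same in the pictures right after release and just before hand-in.
- **Lid:** I gripped the bar and raised the lid to about 56–57°. The camera gave 53–55° one step earlier, and I did not fit a camera angle at the peak itself. I then brought it back to rest, still gripped and still.
- **Final lid angle:** the tool position gives 44.5° and the camera 42.7–43.6°, against a target of about 43.6°. The two ways of measuring differ by 1–2°.
- **Forces:** while I pushed the plate towards the lip, the wrist force rose briefly to about 52 N, taken through the gripped plate. I backed off straight away. It stayed well under the 120 N wrist limit. I saw no sign of the arm or gripper body pressing on anything, but I had no separate measure of that.
- **Bystanders:** the padlock and the blue tub look unmoved. The lock cylinder was hidden behind the arm in the last top view, so I did not recheck it; no move went near it.

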